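Bridge the cassette with a level diffuser and index the turntable

ROBOT

A 6-joint arm with a two-finger parallel gripper is mounted at the origin on the work surface. World frame = base frame: x ahead of the robot, y to its left, z up, the work surface at z = 0. Lengths are in m, angles in rad, forces in N, time in s.
With the tool pointing down it reaches from about 0.35 to 0.975 m from the base axis. Payload 4.9 kg.
Tool frame: the origin (TCP) lies midway between the tips of the shut fingers; the grasp point (between the pads) lies 19 mm behind it (ctrl.hold_point_z is the distance from the TCP to the grasp point, in m); z points along the fingers, y is the line along which they close (so a half turn about z gives the same grasp; the last joint's range is limited). The gripper opens to 85 mm and grips with 20 to 120 N. Pads are 22 mm wide; open, the fingers measure 114 mm over their backs; the gripper's body (76 mm by 85 mm) begins 54 mm behind the grasp point. The pads swing forward as they close: fully open they stand 13 mm farther back than shut.
Start: joints at [-1.306, 0.053, 1.613, -0, 1.476, -0.119], TCP at [0.234, -0.58, 0.231] pointing down, gripper open.
Joint ranges: [-3.01, 3.01], [-1.01, 2.22], [0.06, 2.58], [-1.02, 4.17], [0.09, 2.62], [-3.14, 3.14]. Speed limits (rad/s): [2.57, 2.57, 3.14, 3.14, 3.14, 3.14].

INTERFACE

Orientations are given as a rotation vector (axis times angle).
In Python, from station import status, viewer, finish_job, ctrl gives the robot as it stands.
- The arm moves only by the shell command python3 -m jog 'ROWS' [FORCE]. ROWS is JSON, a list of rows, each a list of 7 numbers: the turn, a rotation vector about the tool's x, y, z each as a share of 5 degrees, from -1 to 1, then the shift along the tool's x, y, z each as a share of 30 mm, from -1 to 1, then the opening, from -1 (shut) to 1 (fully open). A call has 1 to 5 rows; each row shifts and turns the commanded pose from where the row before left it, along the tool's axes as they then stand; what a row does not reach is not made up. A row lasts 1/8 s, in which the tool goes at most 62.5 mm and 10.7 degrees, less where a joint would pass 70% of its speed; a pose out of reach is approached as far as the arm can. A call with a number of a shift or a turn outside -1 to 1 is refused whole. A call with a gripper value outside its range is refused whole. The fingers move at their own pace and stop on an object; FORCE is the grip in N (left out, the last holds). Time passes only in rows, so rows that do not move let the fingers close. It gives the time, the measured TCP pose, the force, the opening and the grip force at its end, in the units of the state.
- status.get_obs(): the state, without advancing time (a new reading comes with each control period).
- viewer.get_image(name): name is "scene" or "top" or "wrist"; returns a dict with "img" (480x640x3 uint8, red, green, blue), "fovy" (degrees; the focal length in pixels is half the picture's height over the tangent of half this angle, whatever the lens; pixels are square), "cx", "cy" (the principal point, pixels), "distortion" ([k1, k2, p1, p2, k3] as OpenCV has them; the pictures are not rectified), "rvec" (rotation vector, rad) and "tvec" (3), from world to camera coordinates, as OpenCV has them. Camera axes: x right, y down, z forward; pixel columns grow to the right and rows downward; lengths in m; the calibration is good to about 2 mm. A picture is of the moment at which its call begins. There is no depth.
- finish_job(): hands the job in; it is judged then, once.
The state is a dict: "t": time; "q": joint angles; "dq": joint speeds; "effort": joint torques, N m; "tool_pos": TCP position; "tool_rot": TCP orientation; "contact_force": force on the tool from outside, world axes, zero at the start; "wrist_torque": the same for the moment, N m; "opening": finger opening in m; "grip_force": force on a finger pad.
Only numpy, scipy, OpenCV 4.12 (cv2) and the standard library are available. Lean on these libraries where they do the work, as an engineer would, in place of code of your own. Each camera call takes 0.05 s, during which the arm holds its last target. There are 200 camera calls.

TASK

Set up the cassette for a copy shot: of the four steel sleeves, stand the one that is as tall as the brass rest upright in the middle of the round brass inlay on the turntable, then lay the diffuser level across the rest and that sleeve, centred over the turntable. Then turn the turntable by its crank post, with everything staying in place on it, until the post stands straight in front of the tip of the bent bracket. Leave the cassette, the other sleeves and all other things where they stand, and do not tip the diffuser.

Things in the scene. Friction and masses are not known exactly. Their poses are not given: they have to be found in the camera images.
- turntable (a joint): angle of the turntable about its vertical axis (rad), growing anticlockwise seen from above; 0 = the crank post stands straight in front of the bracket tip (post, tip and axis in one line). Turns freely with slight friction, no stop at 0; range -1.6 to 1.8. Disc of 240 mm diameter with a cork top 30 mm above the counter
- stand: fixed round foot of the turntable, on the counter; origin on the turning axis at counter height, z up. The bent steel bracket (10 mm round bar, 43 mm high, foot 205 mm from the axis) stands in its -x direction
- disc_centre (a point): centre of the cork top, on the axis, 30 mm above the counter; its axes turn with the disc: the crank post lies along its -x, the brass rest along its +y (an upright brass wall, 85 mm high above the cork, 90 mm long in x, 14 mm thick, its middle at y = +65 mm), the inlay along its -y
- inlay (a point): centre of the flat round brass inlay (60 mm diameter, flush with the cork), 65 mm from the axis, across the axis from the rest; axes as disc_centre
- post_top (a point): top of the upright round steel crank post (14 mm diameter, 90 mm tall, top 115 mm above the counter) that stands on a short arm outside the disc, 145 mm from the axis
- bracket_tip (a point): end of the bent bracket's bar, 163 mm from the axis, 38 mm above the counter, pointing at the axis
- sleeve_85: polished steel sleeve (tube) standing upright, 85 mm tall, outer diameter 36 mm, bore 26 mm; origin at the centre of its underside, z up. Stands on the sleeve mat. The same height as the rest
- sleeve_70: polished steel sleeve (tube) standing upright, 70 mm tall, outer diameter 36 mm, bore 26 mm; origin at the centre of its underside, z up. Stands on the sleeve mat
- sleeve_100: polished steel sleeve (tube) standing upright, 100 mm tall, outer diameter 36 mm, bore 26 mm; origin at the centre of its underside, z up. Stands on the sleeve mat
- sleeve_115: polished steel sleeve (tube) standing upright, 115 mm tall, outer diameter 36 mm, bore 26 mm; origin at the centre of its underside, z up. Stands on the sleeve mat
- diffuser: square frosted glass plate in a thin steel frame, 170 x 170 x 6 mm, with a raised steel handle bar over its middle: bar 70 mm long along its y, 14 mm wide in x, 16 mm high, its middle 38 mm above the underside, on two short feet; origin at the centre of the underside, z up. Lies on its mat
- cassette: squat black film cassette standing on the middle of the turntable, 52 mm diameter, 60 mm tall with its spool knob; origin at the centre of its underside. Turns with the disc
- sleeve_mat: fixed rubber mat 200 x 200 x 4 mm under the sleeves; origin under its centre
- diffuser_mat: fixed rubber mat 200 x 200 x 4 mm under the diffuser; origin under its centre
- brush_holder: brass spotting brush holder standing among the sleeves, 40 mm diameter foot, 106 mm high with its brushes; origin at the centre of its underside
- loupe: black focusing loupe standing beside the diffuser, 42 mm diameter, 55 mm high; origin at the centre of its underside
- dodging_tool: dodging tool lying on the counter along its y: 60 mm disc on a wire with a wooden handle, 230 mm long, 16 mm high
- tongs: plastic print tongs lying on the counter along their y, 160 mm long, 12 mm high
- developer_bottle: amber bottle, 70 mm diameter, 150 mm tall, standing on the counter
- film_tank: black cylindrical film tank, 84 mm diameter, 100 mm tall, standing on the counter
Mind the look-alikes: they are no part of the job. Of the things that look like the diffuser, the larger one is meant. What is shaped like the sleeve_85 but red is not meant.

How it is judged:
By the outcome, as a careful person would: the job done as asked, in the order asked, and still so for the second after the job is handed in, with the robot touching nothing.
It also fails if it takes over 72 s, if anything falls off the work surface, if the arm or the gripper's body presses on something with over 40 N, if the wrist force passes 120 N, or if a joint passes its speed limit or range.

## Working session

There is one attempt and no reset: what is moved stays moved. The work goes in short steps, Python scripts to look and compute and a shell command to move; the robot and the scene stay as the last step left them, time stands still between calls to the robot, and variables do not carry over. Pictures are saved under pics/ and viewed, at most 10 in all, crops included, and the job is handed in when it is done.

```bash
ls; mkdir -p pics
cat > h.py <<'E'
import numpy as np, cv2
from station import status, viewer, finish_job, ctrl
def grab(n,fn=None):
    d=viewer.get_image(n)
    if fn: cv2.imwrite(fn,d["img"][:,:,::-1])
    np.save("/tmp/%s.npy"%n,d,allow_pickle=True)
    return d
def load(n): return np.load("/tmp/%s.npy"%n,allow_pickle=True).item()
def K(d):
    f=240/np.tan(np.radians(d["fovy"])/2); return np.array([[f,0,d["cx"]],[0,f,d["cy"]],[0,0,1.]])
def cast(d,uv,z):
    uv=np.array(uv,float).reshape(-1,1,2)
    n=cv2.undistortPoints(uv,K(d),np.array(d["distortion"],float)).reshape(-1,2)
    R=cv2.Rodrigues(np.array(d["rvec"],float))[0];t=np.array(d["tvec"],float).ravel()
    c=-R.T@t; r=np.c_[n,np.ones(len(n))]@R
    return c+r*((z-c[2])/r[:,2])[:,None]
def proj(d,P):
    return cv2.projectPoints(np.array(P,float).reshape(-1,1,3),np.array(d["rvec"],float),np.array(d["tvec"],float),K(d),np.array(d["distortion"],float))[0].reshape(-1,2)
E
python3 - <<'E'
from h import *
for n in("scene","top"):
    d=grab(n,"pics/%s0.png"%n); R=cv2.Rodrigues(np.array(d["rvec"],float))[0]; print(n,d["fovy"],-R.T@np.ravel(d["tvec"]),R[2])
o=status.get_obs(); print({k:np.round(v,3) for k,v in o.items()}); print(ctrl.hold_point_z)
E
```

```text
pics
scene 52.042945955202455 [0.91406919 0.45054251 1.02692342] [-0.37002266 -0.45685305 -0.80893048]
top 47.95139551346354 [ 0.38342475 -0.0648997   1.24031234] [ 0.10220075  0.00280788 -0.99475983]
{'t': np.float64(0.1), 'q': array([-1.306,  0.053,  1.614,  0.   ,  1.476, -0.119]), 'dq': array([ 0.002, -0.002, -0.002,  0.001,  0.001, -0.001]), 'effort': array([ 1.0000e-03, -3.9491e+01, -3.7136e+01, -0.0000e+00,  4.0000e-03,
       -0.0000e+00]), 'tool_pos': array([ 0.234, -0.579,  0.23 ]), 'tool_rot': array([-3.082, -0.599,  0.   ]), 'contact_force': array([ 0.632, -0.401,  0.101]), 'wrist_torque': array([ 0.005,  0.016, -0.012]), 'grip_force': np.float64(0.0), 'opening': np.float64(0.085)}
0.0187
```

View pics/scene0.png

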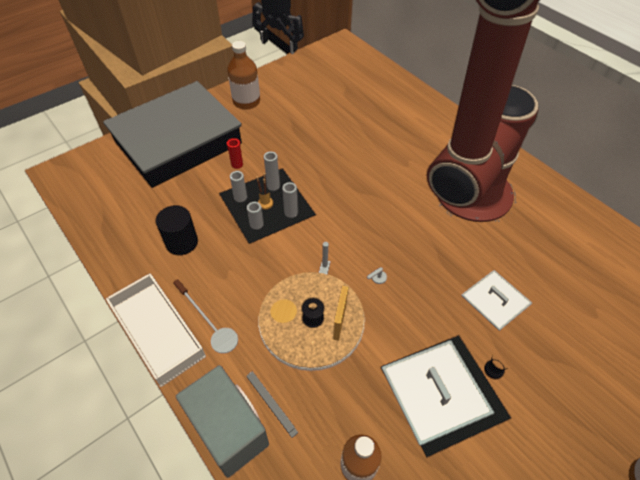

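View pics/top0.png

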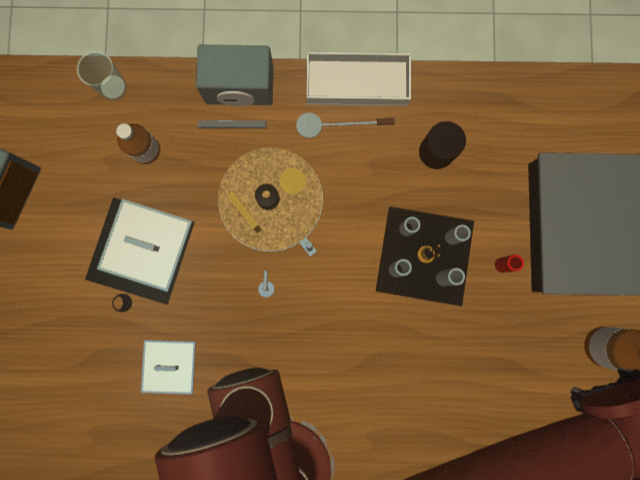

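Top view: turntable at (270,200), inlay (292,180), post top ~(304,242), bracket (266,288), large diffuser (147,248) with the small look-alike at (168,367). Sleeves on the mat at (411,226), (459,233), (401,267), (454,277); the red one at (510,263) is not meant. Next, an enlarged crop to tell the sleeves apart.

Run:
```python
from h import *
s=load("scene")["img"];t=load("top")["img"]
a=cv2.resize(s[145:245,215:315],(400,400),interpolation=cv2.INTER_CUBIC)
b=cv2.resize(t[200:300,380:480],(400,400),interpolation=cv2.INTER_CUBIC)
a2=np.hstack([a,b])
c=cv2.resize(t[225:300,250:330],(213,200),interpolation=cv2.INTER_CUBIC)
cv2.imwrite("pics/crop1.png",a2[:,:,::-1])
d=load("top")
hsv=cv2.cvtColor(t,cv2.COLOR_RGB2HSV)
for p in [(292,180),(250,180),(130,220),(245,210),(20,450),(307,247)]: print(p,t[p[1],p[0]],hsv[p[1],p[0]])
# diffuser white
w=((hsv[:,:,1]<40)&(hsv[:,:,2]>190)).astype(np.uint8); 
n,l,st,ce=cv2.connectedComponentsWithStats(w)
for i in range(1,n):
    if st[i,4]>800:
        m=(l==i).astype(np.uint8);c=cv2.findContours(m,0,2)[0][0];r=cv2.minAreaRect(c);bx=cv2.boxPoints(r)
        print(st[i],np.round(cast(d,bx,0.010),4).tolist(),np.round(cast(d,[r[0]],.01),4))
```

```text
(292, 180) [173 142  57] [ 22 171 173]
(250, 180) [170 134  74] [ 19 144 170]
(130, 220) [211 209 182] [ 28  35 211]
(245, 210) [174 144  59] [ 22 169 174]
(20, 450) [124  81  36] [ 15 181 124]
(307, 247) [111 110 105] [ 25  14 111]
[ 101  203   87   85 4452] [[0.4444, 0.4244, 0.01], [0.5982, 0.3816, 0.01], [0.5493, 0.2286, 0.01], [0.3968, 0.2732, 0.01]] [[0.4966 0.3269 0.01  ]]
[ 143  342   50   50 2186] [[0.17, 0.3147, 0.01], [0.2772, 0.3164, 0.01], [0.2755, 0.2075, 0.01], [0.1683, 0.2068, 0.01]] [[0.2225 0.2613 0.01  ]]
```

View pics/crop1.png

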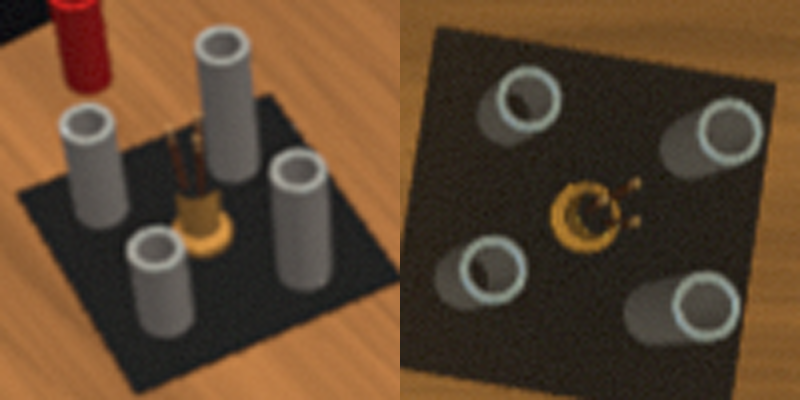

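Run:
```python
from h import *
s,t=load("scene"),load("top")
u=lambda p,ox,oy:((p[0]+.5)/4-.5+ox,(p[1]+.5)/4-.5+oy)
S={'A':(89,124),'B':(223,46),'C':(155,249),'D':(298,171)}
T={'P':(129,99),'Q':(330,131),'R':(93,270),'S':(306,306)}
def norm(d,p):return cv2.undistortPoints(np.array(p,float).reshape(1,1,2),K(d),np.array(d["distortion"],float)).reshape(2,1)
def M(d):return np.c_[cv2.Rodrigues(np.array(d["rvec"],float))[0],np.ravel(d["tvec"])]
for a in S:
  for b in T:
    X=cv2.triangulatePoints(M(s),M(t),norm(s,u(S[a],215,145)),norm(t,u(T[b],380,200))).ravel();X=X[:3]/X[3]
    e=np.linalg.norm(proj(s,[X])-u(S[a],215,145))
    if e<3: print(a,b,X.round(4),e.round(2))
# disc: cork mask in top
img=t["img"];hsv=cv2.cvtColor(img,cv2.COLOR_RGB2HSV)
m=((hsv[:,:,2]>130)&(hsv[:,:,1]>80)).astype(np.uint8);roi=np.zeros_like(m);roi[140:258,210:330]=1
m=cv2.morphologyEx(m*roi,cv2.MORPH_OPEN,np.ones((5,5)))
c=max(cv2.findContours(m,0,1)[0],key=cv2.contourArea);el=cv2.fitEllipse(c);print(el)
C=cast(t,[el[0]],.03)[0];print("disc",C)
rim=cast(t,c[:,0],.03);(cx,cy),r=cv2.minEnclosingCircle(rim[:,:2].astype(np.float32));print(cx,cy,r)
from scipy.optimize import least_squares
f=least_squares(lambda p:np.hypot(rim[:,0]-p[0],rim[:,1]-p[1])-p[2],[cx,cy,.12],loss='soft_l1',f_scale=.001);print("circ",f.x)
# brass
y=((hsv[:,:,1]>160)&(hsv[:,:,2]>155)).astype(np.uint8)*roi;y=cv2.morphologyEx(y,cv2.MORPH_OPEN,np.ones((3,3)))
n,l,st,ce=cv2.connectedComponentsWithStats(y)
for i in range(1,n):
    if st[i,4]>60:
        print(st[i],ce[i],cast(t,[ce[i]],.03),cast(t,[ce[i]],.115))
k=cv2.resize(img[140:300,215:335],(600,800),interpolation=cv2.INTER_CUBIC)[:,:]
k=cv2.resize(k,(450,600));e=cv2.resize(s["img"][230:380,250:400],(350,350),interpolation=cv2.INTER_CUBIC);e=np.vstack([e,np.zeros((250,350,3),np.uint8)])
cv2.imwrite("pics/crop2.png",np.hstack([k,e])[:,:,::-1])
```

```text
A Q [ 0.5224 -0.3789  0.0895] 0.88
B S [ 0.4278 -0.3574  0.119 ] 0.63
C P [ 0.5414 -0.2748  0.0744] 0.41
D R [ 0.4463 -0.2499  0.1041] 0.41
((272.94439697265625, 199.728759765625), (121.33102416992188, 136.13694763183594), 67.9743881225586)
disc [0.60062365 0.03180001 0.03      ]
0.6052823066711426 0.033257775008678436 0.1864999532699585
circ [0.6048692  0.03329003 0.13634162]
[280 169  26  25 508] [292.1988189  180.68110236] [[ 0.64519248 -0.01120382  0.03      ]] [[ 0.62680859 -0.01497487  0.115     ]]
[229 194  28  33 251] [242.15537849 209.75298805] [[0.57669432 0.10116057 0.03      ]] [[0.56312104 0.08949819 0.115     ]]
```

View pics/crop2.png

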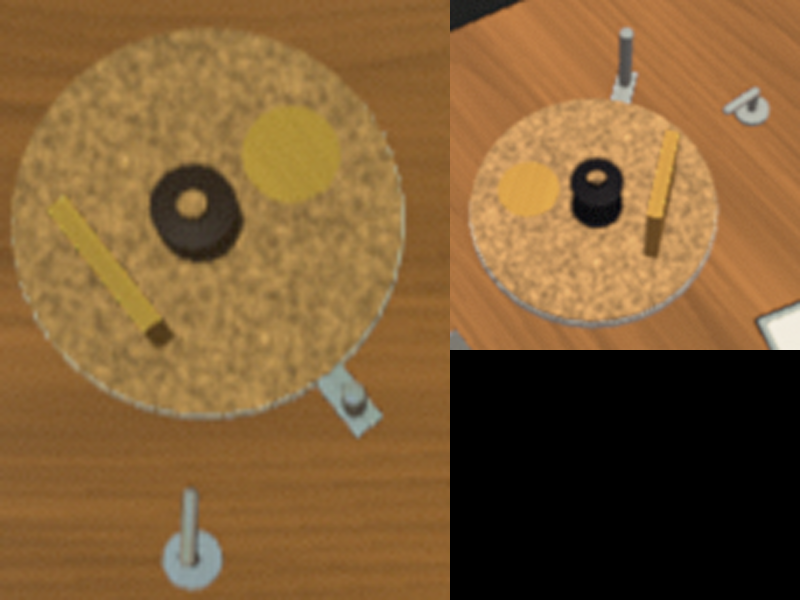

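```bash
cat >> h.py <<'E'
def go(x,y,z,yaw=None):
    """prints turn (units of 5deg about tool z) and shift (units 30mm, tool axes after the turn) to reach TCP x,y,z; yaw=direction (deg) of closing line"""
    o=status.get_obs();R=cv2.Rodrigues(np.array(o["tool_rot"]))[0];p=np.array(o["tool_pos"])
    cur=np.degrees(np.arctan2(R[1,1],R[0,1]))
    rz=0
    if yaw is not None:
        dl=(yaw-cur+90)%180-90; rz=-dl
    R2=R@cv2.Rodrigues(np.array([0,0,np.radians(rz)]))[0]
    print("yaw now",round(cur,2),"turn units",round(rz/5,2),"shift",np.round(R2.T@(np.array([x,y,z])-p)/.03,2),"pos",p.round(4),"tilt",R[:,2].round(4),"q6",round(float(o["q"][5]),2),"t",round(float(o["t"]),2),"F",np.round(o["contact_force"],1),"open",round(float(o["opening"]),4),"grip",round(float(o["grip_force"]),1))
E
python3 - <<'E'
from h import *
t=load("top")
u=lambda x,y:(215+x/3.75,140+y/3.75)
for n,p,z in [("disc rim L",(12,222),.03),("rim R",(404,222),.03),("rim top",(208,29),.03),("rim bot",(208,413),.03),("inlay",(291,153),.03),("rest",(104,265),.115),("post",(350,386),.115),("postbase",(356,408),.025),("foot",(191,558),0.003),("tip",(189,490),.04)]:
    print(n,np.round(cast(t,[u(*p)],z)[0],4))
r=[cast(t,[u(*p)],.115)[0] for p in((56,202),(152,327))];d=r[1]-r[0];print("rest len",np.linalg.norm(d),"dir",np.degrees(np.arctan2(d[1],d[0])))
go(.5224,-.3789,.18,30)
w=grab("wrist");R=cv2.Rodrigues(np.array(w["rvec"],float))[0];print(w["fovy"],-R.T@np.ravel(w["tvec"]),R[2])
o=status.get_obs();print(cv2.Rodrigues(np.array(o["tool_rot"]))[0].round(3))
print(cast(t,[(380+(586-400)/4,200+218/4)],.03))
E
```

```text
disc rim L [0.6002 0.1563 0.03  ]
rim R [ 0.6033 -0.0813  0.03  ]
rim top [0.7214 0.04   0.03  ]
rim bot [0.4856 0.035  0.03  ]
inlay [ 0.6449 -0.0121  0.03  ]
rest [0.5612 0.0882 0.115 ]
post [ 0.4946 -0.051   0.115 ]
postbase [ 0.4902 -0.0537  0.025 ]
foot [0.3992 0.0457 0.003 ]
tip [0.4388 0.0445 0.04  ]
rest len 0.08983530014518062 dir -141.55230005249032
yaw now -68.01 turn units 16.4 shift [ -0.96 -11.66   1.68] pos [ 0.2339 -0.579   0.2302] tilt [-5.0e-04  1.8e-03 -1.0e+00] q6 -0.12 t 0.1 F [ 0.6 -0.4  0.1] open 0.0854 grip 0.0
63.232157237627625 [ 0.29717492 -0.55376683  0.37255995] [-0.25226711 -0.09935034 -0.96254393]
[[ 0.927  0.374 -0.   ]
 [ 0.374 -0.927  0.002]
 [ 0.    -0.002 -1.   ]]
[[ 0.48031395 -0.3159535   0.03      ]]
```

Sleeve Q/A (top (462,233), scene (237,176)) triangulates to a top at 89.5 mm, i.e. 85 mm above its mat, so it is sleeve_85. The others come out at 70 (P), 100 (R) and 115 (S). The crop confirms the post at (308,243) and the bracket tip at (265,271). I turn the tool first.

```bash
T='[[0,0,-1,0,0,0,1],[0,0,-1,0,0,0,1],[0,0,-1,0,0,0,1],[0,0,-1,0,0,0,1],[0,0,-1,0,0,0,1]]'
python3 -m jog '[[0,0,-1,0,0,0,1],[0,0,-1,0,0,0,1],[0,0,-1,0,0,0,1],[0,0,-1,0,0,0,1],[0,0,-1,0,0,0,1]]'
python3 -m jog '[[0,0,-1,0,0,0,1],[0,0,-1,0,0,0,1],[0,0,-1,0,0,0,1],[0,0,-1,0,0,0,1],[0,0,-1,0,0,0,1]]'
python3 -m jog '[[0,0,-1,0,0,0,1],[0,0,-1,0,0,0,1],[0,0,-1,0,0,0,1],[0,0,-1,0,0,0,1],[0,0,-1,0,0,0,1]]'
python3 -m jog '[[0,0,-1,0,0,0,1],[0,0,-1,0,0,0,1],[0,0,-1,0,0,0,1],[0,0,-1,0,0,0,1],[0,0,-1,0,0,0,1]]'
python3 -m jog '[[0,0,-1,0,0,0,1],[0,0,-0.2,0,0,0,1]]'
python3 -c "
from h import *
go(.5224,-.3789,.2,38)"
```

```text
t: 0.78
tool_pos: [0.234, -0.5792, 0.2308]
tool_rot: [-2.879, -1.256, -0.0]
contact_force: [-0.6, 0.5, 0.0]
opening: 0.0856
grip_force: 0.0
t: 1.4
tool_pos: [0.2339, -0.5793, 0.2308]
tool_rot: [-2.538, -1.849, -0.0]
contact_force: [-0.5, -0.1, -0.9]
opening: 0.0853
grip_force: 0.0
t: 2.02
tool_pos: [0.234, -0.5792, 0.2308]
tool_rot: [-2.078, -2.355, -0.001]
contact_force: [0.3, 0.4, -1.3]
opening: 0.0852
grip_force: 0.0
t: 2.65
tool_pos: [0.2339, -0.5793, 0.2308]
tool_rot: [-1.519, -2.749, -0.001]
contact_force: [-0.1, -0.6, 1.2]
opening: 0.0859
grip_force: 0.0
t: 2.9
tool_pos: [0.234, -0.5793, 0.2309]
tool_rot: [-1.377, -2.823, -0.001]
contact_force: [1.3, -0.3, -0.4]
opening: 0.0855
grip_force: 0.0
yaw now 37.99 turn units -0.0 shift [-0.66 11.69  1.03] pos [ 0.234  -0.5793  0.2309] tilt [-2.e-04  7.e-04 -1.e+00] q6 -1.97 t 2.9 F [ 1.3 -0.3 -0.4] open 0.0855 grip 0.0
```

```bash
python3 -m jog '[[0,0,0,-0.06,0.97,0,1],[0,0,0,-0.06,0.97,0,1],[0,0,0,-0.06,0.97,0.1,1],[0,0,0,-0.06,0.97,0.1,1],[0,0,0,-0.06,0.97,0.1,1]]' >/dev/null
python3 -m jog '[[0,0,0,-0.06,0.97,0.1,1],[0,0,0,-0.06,0.97,0.1,1],[0,0,0,-0.05,0.97,0.1,1],[0,0,0,-0.05,0.97,0.1,1],[0,0,0,-0.05,0.97,0.1,1]]' >/dev/null
python3 -m jog '[[0,0,0,-0.05,0.97,0.1,1],[0,0,0,-0.03,0.7,0,1],[0,0,0,0,0.3,0,1],[0,0,0,0,0,0,1],[0,0,0,0,0,0,1]]'
python3 - <<'E'
from h import *
go(.5224,-.3789,.2,38)
w=grab("wrist","pics/w1.png"); print(proj(w,[[.5224,-.3789,.089],[.5224,-.3789,.004],[.5224+.018*.788,-.3789+.018*.616,.089],[.5224-.018*.788,-.3789-.018*.616,.089]]))
E
```

```text
t: 4.78
tool_pos: [0.5214, -0.38, 0.2044]
tool_rot: [1.379, 2.823, -0.001]
contact_force: [-0.1, -0.0, -0.7]
opening: 0.0851
grip_force: 0.0
yaw now 37.94 turn units -0.01 shift [0.01 0.05 0.15] pos [ 0.5214 -0.38    0.2044] tilt [-1.e-04 -4.e-04 -1.e+00] q6 -1.41 t 4.78 F [-0.1 -0.  -0.7] open 0.0851 grip 0.0
[[327.29513529 231.23641976]
 [326.59403287 206.74066743]
 [353.61180172 231.18789397]
 [300.98227959 231.2836891 ]]
```

View pics/w1.png

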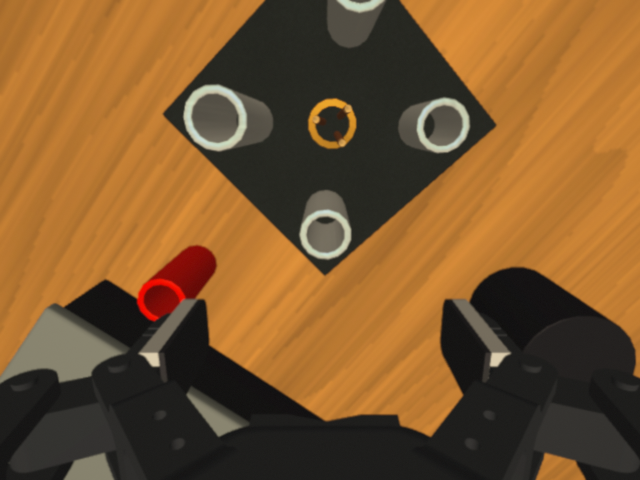

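Wrist view: the sleeve_85 rim is centred at (325.5,234), against a prediction of (327,231), so the position is good to about 2 mm. The brush holder at (332,123) stays clear of the fingers. Descending.

Run:
```python
from h import *
w=load("wrist");i=cv2.cvtColor(w["img"],cv2.COLOR_RGB2HSV)
m=((i[:,:,1]<40)&(i[:,:,2]>190)).astype(np.uint8);m[:, :280]=0;m[:,370:]=0;m[:195]=0;m[275:]=0
c=max(cv2.findContours(m,0,1)[0],key=cv2.contourArea);e=cv2.fitEllipse(c);print(e)
p=cast(w,[e[0]],.089)[0];print(p); go(p[0],p[1],.055,38)
```

```text
((325.00311279296875, 233.56375122070312), (46.336639404296875, 47.960872650146484), 86.98383331298828)
[ 0.52217741 -0.38116544  0.089     ]
yaw now 37.93 turn units -0.01 shift [-0.05 -0.    4.98] pos [ 0.5214 -0.38    0.2044] tilt [-1.e-04 -3.e-04 -1.e+00] q6 -1.41 t 4.83 F [ 0.6 -0.1  0.1] open 0.0854 grip 0.0
```

```bash
python3 -m jog '[[0,0,0,-0.03,0,0.9,1],[0,0,0,0,0,0.9,1],[0,0,0,0,0,0.9,1],[0,0,0,0,0,0.8,1],[0,0,0,0,0,0.8,1]]' >/dev/null
python3 -m jog '[[0,0,0,0,0,0.5,1],[0,0,0,0,0,0.2,1],[0,0,0,0,0,0,1],[0,0,0,0,0,0,-1],[0,0,0,0,0,0,-1]]' 40
python3 -m jog '[[0,0,0,0,0,0,-1],[0,0,0,0,0,0,-1],[0,0,0,0,0,0,-1],[0,0,0,0,0,0,-1]]' 40
python3 -c "
from h import *
go(.6449,-.0121,.055+.026,38)"
```

```text
t: 6.08
tool_pos: [0.5231, -0.3805, 0.0554]
tool_rot: [1.377, 2.822, -0.001]
contact_force: [0.2, 0.5, -0.8]
opening: 0.0517
grip_force: 0.0
t: 6.58
tool_pos: [0.5229, -0.3804, 0.0551]
tool_rot: [1.377, 2.823, -0.001]
contact_force: [-1.0, 0.4, 4.3]
opening: 0.0341
grip_force: 40.6
yaw now 37.99 turn units -0.0 shift [ 7.17 10.76 -0.87] pos [ 0.5229 -0.3804  0.0551] tilt [ 8.e-04 -8.e-04 -1.e+00] q6 -1.41 t 6.58 F [-1.   0.4  4.3] open 0.0341 grip 40.6
```

```bash
python3 -m jog '[[0,0,0,0,0,-0.5,-1],[0,0,0,0,0,-0.9,-1],[0,0,0,0,0,-1,-1],[0,0,0,0,0,-1,-1],[0,0,0,0,0,-1,-1]]' |grep -E "pos|open|grip"
python3 -m jog '[[0,0,0,0.4,0.9,-0.2,-1],[0,0,0,0.4,0.9,0,-1],[0,0,0,0.4,0.9,0,-1],[0,0,0,0.4,0.9,0,-1],[0,0,0,0.4,0.9,0,-1]]' >/dev/null
python3 -m jog '[[0,0,0,0.4,0.9,0,-1],[0,0,0,0.4,0.9,0,-1],[0,0,0,0.4,0.9,0,-1],[0,0,0,0.4,0.9,0,-1],[0,0,0,0.4,0.9,0,-1]]' >/dev/null
python3 -m jog '[[0,0,0,0.2,0.9,0,-1],[0,0,0,0.1,0.6,0,-1],[0,0,0,0,0.26,0,-1],[0,0,0,0,0,0,-1]]' |grep -E "pos|open|grip"
python3 - <<'E'
from h import *
go(.6449,-.0121,.0811,38)
w=grab("wrist","pics/w2.png")
print(proj(w,[[.6449,-.0121,.03],[.603,.0376,.03]]))
i=cv2.cvtColor(w["img"],cv2.COLOR_RGB2HSV)
for q in proj(w,[[.6449,-.0121,.03]]).astype(int): print(i[q[1]-10:q[1]+10,q[0]-10:q[0]+10].reshape(-1,3).mean(0))
E
```

```text
tool_pos: [0.5221, -0.3796, 0.1869]
opening: 0.0337
grip_force: 40.0
tool_pos: [0.6977, -0.08, 0.1921]
opening: 0.034
grip_force: 40.3
yaw now 37.99 turn units -0.0 shift [2.87 0.01 3.7 ] pos [ 0.6977 -0.08    0.1921] tilt [-5.e-04 -3.e-04 -1.e+00] q6 -0.88 t 8.95 F [ 0.7 -1.3 -1.1] open 0.034 grip 40.3
[[325.37379533 102.65414382]
 [321.87472117   2.29844783]]
[ 21.0125 186.7025 175.7025]
```

View pics/w2.png

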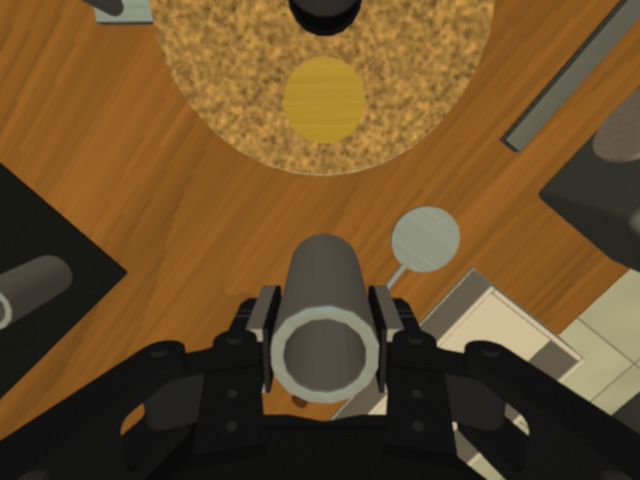

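Wrist view: inlay at (325,100), within 3 px of the prediction. The sleeve is held with its rim centred at (325,353).

Run:
```python
from h import *
w=load("wrist");i=cv2.cvtColor(w["img"],cv2.COLOR_RGB2HSV)
m=cv2.inRange(cv2.GaussianBlur(i,(5,5),0),(18,165,140),(26,255,255));m[:50]=0;m[150:]=0;m[:,:275]=0;m[:,375:]=0
m=cv2.morphologyEx(m,cv2.MORPH_OPEN,np.ones((7,7)))
c=max(cv2.findContours(m,0,1)[0],key=cv2.contourArea);e=cv2.fitEllipse(c);print(e)
I=cast(w,[e[0]],.03)[0];print("inlay",I)
# rim: predicted circle at the tcp
o=status.get_obs();p=o["tool_pos"];zt=.089-.0551+p[2]
a=np.linspace(0,2*np.pi,9)[:-1]
print(proj(w,np.c_[p[0]+.018*np.cos(a),p[1]+.018*np.sin(a),a*0+zt]).mean(0))
r=((i[:,:,1]<50)&(i[:,:,2]>150)).astype(np.uint8);r[:290]=0;r[410:]=0;r[:,:265]=0;r[:,390:]=0
c=max(cv2.findContours(r,0,1)[0],key=cv2.contourArea);e=cv2.fitEllipse(c);print(e);S=cast(w,[e[0]],zt)[0];print("sleeve",S,"tcp",p)
go(I[0],I[1],.081,38)
go(*(p[:2]+I[:2]-S[:2]),.081,38)
```

```text
((323.7588806152344, 99.62413024902344), (83.32080078125, 88.54509735107422), 1.1861203908920288)
inlay [ 0.64266909 -0.01117597  0.03      ]
[324.90348212 353.51178539]
((325.6695251464844, 309.8533935546875), (4.121504306793213, 27.496442794799805), 90.33186340332031)
sleeve [ 0.68815048 -0.06806065  0.22603296] tcp [ 0.69742036 -0.08031225  0.19213296]
yaw now 37.97 turn units -0.01 shift [ 2.94 -0.02  3.7 ] pos [ 0.6974 -0.0803  0.1921] tilt [-6.e-04 -4.e-04 -1.e+00] q6 -0.88 t 9.0 F [-0.2 -0.6 -2.6] open 0.0341 grip 40.3
yaw now 37.97 turn units -0.01 shift [ 2.43 -0.02  3.7 ] pos [ 0.6974 -0.0803  0.1921] tilt [-6.e-04 -4.e-04 -1.e+00] q6 -0.88 t 9.0 F [-0.2 -0.6 -2.6] open 0.0341 grip 40.3
```

```bash
python3 -m jog '[[0,0,0,0.6,0,0,-1],[0,0,0,0.8,0,0,-1],[0,0,0,0.8,0,0,-1],[0,0,0,0.5,-0.02,0,-1],[0,0,0,0.22,0,0.3,-1]]' >/dev/null
python3 -m jog '[[0,0,0,0,0,0.7,-1],[0,0,0,0,0,0.7,-1],[0,0,0,0,0,0.7,-1],[0,0,0,0,0,0.6,-1],[0,0,0,0,0,0.4,-1]]' >/dev/null
python3 -m jog '[[0,0,0,0,0,0.2,-1],[0,0,0,0,0,0,-1],[0,0,0,0,0,0,-1]]'
python3 -c "
from h import *
go(.6433,-.0115,.081,38)"
```

```text
t: 10.62
tool_pos: [0.6438, -0.0111, 0.0854]
tool_rot: [1.377, 2.822, 0.001]
contact_force: [0.2, 0.5, -2.0]
opening: 0.0341
grip_force: 40.3
yaw now 37.99 turn units -0.0 shift [ 0.   -0.02  0.15] pos [ 0.6438 -0.0111  0.0854] tilt [ 1.8e-03 -3.0e-04 -1.0e+00] q6 -0.8 t 10.62 F [ 0.2  0.5 -2. ] open 0.0341 grip 40.3
```

```bash
python3 -m jog '[[0,0,0,0,-0.02,0.05,-1],[0,0,0,0,0,0.05,-1],[0,0,0,0,0,0,-1]]' | grep -E "pos|force"
python3 -m jog '[[0,0,0,0,0,0.05,-1],[0,0,0,0,0,0,-1]]' | grep -E "pos|force"
```

```text
tool_pos: [0.6425, -0.0114, 0.0812]
contact_force: [0.0, -0.4, -2.7]
grip_force: 40.3
tool_pos: [0.6431, -0.0113, 0.081]
contact_force: [-3.4, 0.4, 5.0]
grip_force: 40.9
```

Contact at z = 0.081, as expected. Releasing and retreating upward.

```bash
python3 -m jog '[[0,0,0,0,0,0,-0.1],[0,0,0,0,0,0,0],[0,0,0,0,0,0,0.2],[0,0,0,0,0,0,0.6],[0,0,0,0,0,0,0.8]]' | grep -E "pos|force|open"
python3 -m jog '[[0,0,0,0,0,-0.4,1],[0,0,0,0,0,-0.9,1],[0,0,0,0,0,-1,1],[0,0,0,0,0,-1,1],[0,0,0,0,0,-0.7,1]]' | grep -E "pos|force|open"
python3 - <<'E'
from h import *
t=grab("top");s=grab("scene")
w=grab("wrist","pics/w3.png")
print(proj(w,[[.6433,-.0115,.115]]),proj(t,[[.6433,-.0115,.115]]),proj(s,[[.6433,-.0115,.115]]))
a=cv2.resize(t["img"][140:300,215:335],(450,600),interpolation=cv2.INTER_CUBIC)
b=cv2.resize(w["img"],(350,262));c=cv2.resize(s["img"][250:380,250:380],(338,338),interpolation=cv2.INTER_CUBIC)
o=np.zeros((600,800,3),np.uint8);o[:,:450]=a;o[:262,450:]=b;o[262:,450:788]=c
cv2.imwrite("pics/c3.png",o[:,:,::-1])
# diffuser target
go(.4966,.3269,.2,-16)
E
```

```text
tool_pos: [0.6426, -0.0115, 0.0798]
contact_force: [0.3, 0.5, -0.0]
opening: 0.0768
grip_force: 0.0
tool_pos: [0.6433, -0.0115, 0.2027]
contact_force: [-0.0, -1.0, -0.1]
opening: 0.085
grip_force: 0.0
[[323.33970416 240.7683751 ]] [[290.69525658 173.02431529]] [[280.40230504 291.70786146]]
yaw now 37.99 turn units 10.8 shift [ 9.49 -7.81  0.03] pos [ 0.6434 -0.0115  0.2016] tilt [ 3.e-03 -4.e-04 -1.e+00] q6 -0.8 t 12.65 F [-0.7  0.1 -0.5] open 0.0853 grip 0.0
```

View pics/c3.png

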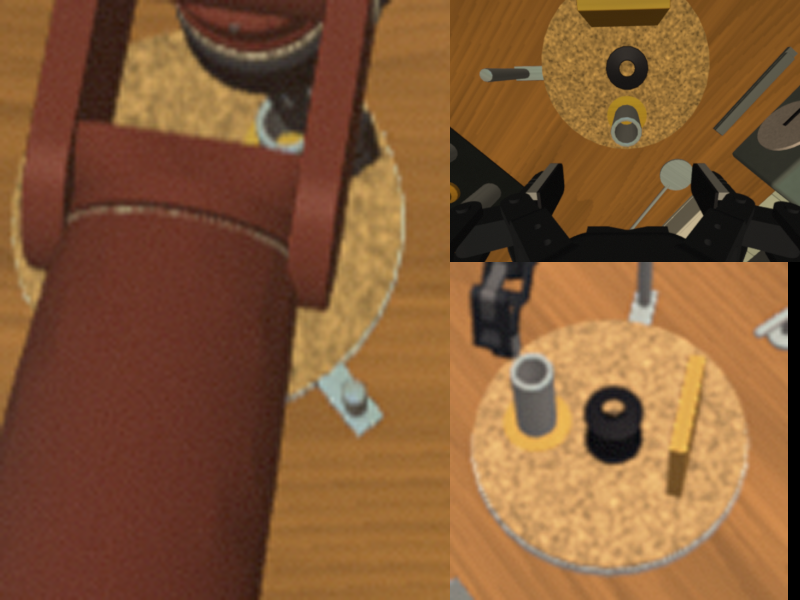

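Composite: the sleeve stands upright, centred on the inlay (scene base about (283,311)), with cassette and rest undisturbed. Next I refine the disc centre and direction from this wrist view, while turning the tool for the diffuser.

Run:
```python
from h import *
from scipy.optimize import least_squares
w=load("wrist");img=w["img"];h=cv2.cvtColor(cv2.GaussianBlur(img,(5,5),0),cv2.COLOR_RGB2HSV)
C0=np.array([.603,.0376]);
# radial edge: cork brighter than counter: sample rays
a=np.radians(np.arange(0,360,3));best=[]
rr=np.arange(.105,.135,.0005);v=cv2.GaussianBlur(img,(5,5),0).astype(float).sum(2)
for t in a:
    P=proj(w,np.c_[C0[0]+rr*np.cos(t),C0[1]+rr*np.sin(t),rr*0+.03])
    if P.min()<3 or P[:,0].max()>636 or P[:,1].max()>300: continue
    g=v[P[:,1].round().astype(int),P[:,0].round().astype(int)];g=np.convolve(g,np.r_[np.ones(8),-np.ones(8)],'valid')
    k=rr[np.argmax(g)+8];best.append(C0+k*np.array([np.cos(t),np.sin(t)]))
b=np.array(best);f=least_squares(lambda p:np.hypot(b[:,0]-p[0],b[:,1]-p[1])-p[2],[*C0,.12],loss='soft_l1',f_scale=.001);print("disc",len(b),f.x)
# corners enlarge of post+rest
r=cv2.resize(img[95:175,20:180],(800,400),interpolation=cv2.INTER_CUBIC);q=cv2.resize(img[0:60,220:420],(660,198),interpolation=cv2.INTER_CUBIC)
o=np.zeros((600,800,3),np.uint8);o[:400]=r;o[400:598,:660]=q;cv2.imwrite("pics/c4.png",o[:,:,::-1])
t0=np.array([0])
```

```text
disc 87 [0.60400215 0.03714942 0.11268672]
```

View pics/c4.png

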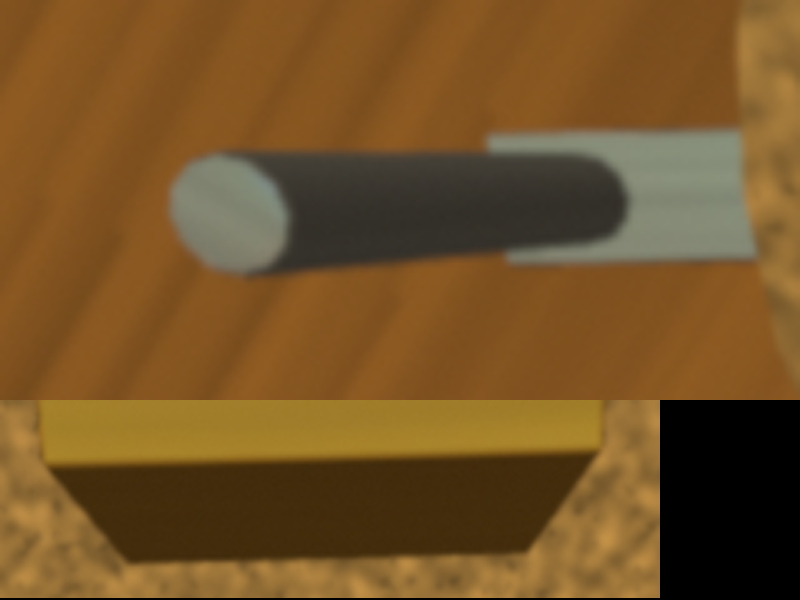

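```bash
python3 -m jog '[[0,0,1,0,0,0,1],[0,0,1,0,0,0,1],[0,0,1,0,0,0,1],[0,0,1,0,0,0,1],[0,0,1,0,0,0,1]]' >/dev/null
python3 -m jog '[[0,0,1,0,0,0,1],[0,0,1,0,0,0,1],[0,0,1,0,0,0,1],[0,0,1,0,0,0,1],[0,0,1,0,0,0,1]]' >/dev/null
python3 -m jog '[[0,0,0.8,0,0,0,1]]' >/dev/null
python3 -c "
from h import *
go(.4966,.3269,.18,-16)"
```

```text
yaw now -16.15 turn units -0.03 shift [ 9.5  -7.75  0.6 ] pos [ 0.6416 -0.0113  0.1974] tilt [-3.6e-03  5.0e-04 -1.0e+00] q6 0.15 t 14.03 F [-1.2  0.2 -0.5] open 0.0855 grip 0.0
```

```bash
python3 - <<'E'
from h import *
w=load("wrist")
p=cast(w,[(65.6,137.2)],.115)[0]
e=cast(w,[(234.1,19.6),(400.5,15.1)],.115);b=cast(w,[(259,48.7),(380.2,45.4)],.03)
for q in(e,b): d=q[0]-q[1];print("rest edge mid",q.mean(0),"len",np.linalg.norm(d),"dir",np.degrees(np.arctan2(d[1],d[0])))
C=np.array([.604,.0371]);v=p[:2]-C;print("post",p,np.linalg.norm(v),np.degrees(np.arctan2(v[1],v[0])))
for q in(e,b):
  v=q.mean(0)[:2]-C;print(np.linalg.norm(v),np.degrees(np.arctan2(v[1],v[0])))
v=np.array([.6433,-.0115])-C;print("inlay",np.linalg.norm(v),np.degrees(np.arctan2(v[1],v[0])))
go(.4966,.3269,.18,-16)
E
python3 -m jog '[[0,0,0,0.5,-0.4,0,1],[0,0,0,0.9,-0.74,0,1],[0,0,0,0.9,-0.74,0,1],[0,0,0,0.9,-0.74,0,1],[0,0,0,0.9,-0.74,0,1]]' >/dev/null
python3 -m jog '[[0,0,0,0.9,-0.74,0,1],[0,0,0,0.9,-0.74,0,1],[0,0,0,0.9,-0.74,0,1],[0,0,0,0.9,-0.74,0,1],[0,0,0,0.9,-0.73,0,1]]' >/dev/null
python3 -m jog '[[0,0,0,0.6,-0.5,0,1],[0,0,0,0.3,-0.25,0,1],[0,0,0,0,0,0,1]]' >/dev/null
python3 - <<'E'
from h import *
go(.4966,.3269,.023,-16)
w=grab("wrist","pics/w5.png");print(proj(w,[[.4966,.3269,.05]]))
E
```

```text
rest edge mid [0.56531104 0.08339714 0.115     ] len 0.08767282489993601 dir -140.58018348703945
rest edge mid [0.56543076 0.08428813 0.03      ] len 0.0892081923785648 dir -140.56659772871433
post [ 0.49052188 -0.05280776  0.115     ] 0.14477807107447474 -141.61050934815327
0.06033457474524984 129.88436859412724
0.06094510534896907 129.26085697138842
inlay 0.06250159997952053 -51.03954198916355
yaw now -16.15 turn units -0.03 shift [ 9.5  -7.75  0.6 ] pos [ 0.6416 -0.0113  0.1974] tilt [-3.6e-03  5.0e-04 -1.0e+00] q6 0.15 t 14.03 F [-1.2  0.2 -0.5] open 0.0855 grip 0.0
yaw now -15.9 turn units 0.02 shift [-0.    0.05  5.87] pos [0.4955 0.3275 0.1992] tilt [-8.e-04 -6.e-04 -1.e+00] q6 0.74 t 15.65 F [ 0.6  0.4 -0.3] open 0.0853 grip 0.0
[[326.77925332 219.76958371]]
```

View pics/w5.png

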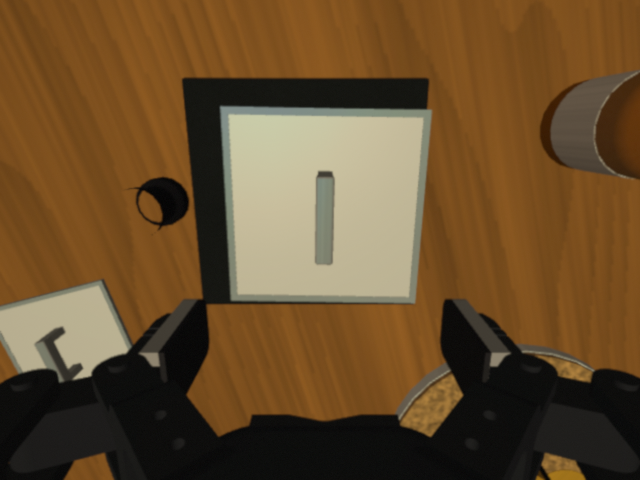

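The larger diffuser lies on its mat, corners about (221,107), (431,111), (414,302), (231,300), handle bar at (325,218). The small look-alike at lower left is not meant.

Run:
```python
from h import *
w=load("wrist")
q=cast(w,[(221,107),(431,111),(414.5,302.5),(231,300)],.0095)
print(q.round(4),q.mean(0).round(4))
for i in range(4):
    d=q[(i+1)%4]-q[i];print(np.linalg.norm(d).round(4),np.degrees(np.arctan2(d[1],d[0])).round(2))
b=cast(w,[(316.5,178),(333,178),(316.5,265),(332.5,265)],.05);print(b.round(4),b.mean(0));d=b[0]+b[1]-b[2]-b[3];print("bar len",np.linalg.norm(d)/2,np.degrees(np.arctan2(d[1],d[0])))
c=b.mean(0)
```

```text
[[0.4377 0.4307 0.0095]
 [0.5997 0.3813 0.0095]
 [0.5509 0.2196 0.0095]
 [0.3881 0.2686 0.0095]] [0.4941 0.325  0.0095]
0.1694 -16.97
0.1689 -106.8
0.17 163.24
0.1695 73.01
[[0.4979 0.3597 0.05  ]
 [0.5098 0.3563 0.05  ]
 [0.4787 0.2937 0.05  ]
 [0.4909 0.2902 0.05  ]] [0.49433579 0.32500096 0.05      ]
bar len 0.0687507891575555 73.92171099635766
```

```bash
python3 -c "
from h import *
go(.4942,.325,.023,-16.9)"
```

```text
yaw now -15.96 turn units 0.19 shift [-0.07 -0.04  5.88] pos [0.4959 0.3269 0.1994] tilt [-5.e-04 -6.e-04 -1.e+00] q6 0.74 t 15.7 F [-0.6 -0.5  0.1] open 0.0853 grip 0.0
```

```bash
python3 -m jog '[[0,0,0.19,-0.07,-0.04,0.6,1],[0,0,0,0,0,0.9,1],[0,0,0,0,0,1,1],[0,0,0,0,0,1,1],[0,0,0,0,0,1,0.5]]' >/dev/null
python3 -m jog '[[0,0,0,0,0,0.8,0.2],[0,0,0,0,0,0.4,0],[0,0,0,0,0,0.18,-0.2],[0,0,0,0,0,0,-0.3],[0,0,0,0,0,0,-0.4]]' 40
python3 -c "
from h import *
go(.4942,.325,.023,-16.9)"
```

```text
t: 16.95
tool_pos: [0.4954, 0.3257, 0.0246]
tool_rot: [2.525, 1.869, 0.003]
contact_force: [-0.0, -0.8, -0.6]
opening: 0.0254
grip_force: 0.0
yaw now -16.96 turn units -0.01 shift [-0.03 -0.03  0.05] pos [0.4954 0.3257 0.0246] tilt [ 1.8e-03  9.0e-04 -1.0e+00] q6 0.75 t 16.95 F [-0.  -0.8 -0.6] open 0.0254 grip 0.0
```

```bash
python3 -m jog '[[0,0,0,0,0,0,-1],[0,0,0,0,0,0,-1],[0,0,0,0,0,0,-1],[0,0,0,0,0,0,-1]]' 70 | grep -E "pos|force|open"
python3 -m jog '[[0,0,0,0,0,-0.1,-1],[0,0,0,0,0,-0.3,-1],[0,0,0,0,0,-0.6,-1],[0,0,0,0,0,-0.8,-1],[0,0,0,0,0,-0.9,-1]]' | grep -E "pos|force|open"
python3 -m jog '[[0,0,0.3,0,0,-0.9,-1],[0,0,0.6,0,0,-0.9,-1],[0,0,0.8,0,0,-0.7,-1],[0,0,0.8,0,0,-0.6,-1],[0,0,0.8,0,0,-0.4,-1]]' >/dev/null
python3 -m jog '[[0,0,0.8,0,0,0,-1],[0,0,0.8,0,0,0,-1],[0,0,0.8,0,0,0,-1],[0,0,0.7,0,0,0,-1],[0,0,0.34,0,0,0,-1]]' | grep -E "pos|force|open"
python3 -c "
from h import *
go(.602,.0388,.15,-50.6)"
```

```text
tool_pos: [0.4953, 0.3258, 0.0247]
contact_force: [-0.7, -0.5, 6.3]
opening: 0.0127
grip_force: 71.0
tool_pos: [0.4944, 0.3253, 0.1058]
contact_force: [-0.5, -0.3, -4.2]
opening: 0.0126
grip_force: 69.5
tool_pos: [0.4945, 0.3253, 0.2103]
contact_force: [-0.1, -1.3, -4.1]
opening: 0.0126
grip_force: 69.6
yaw now -50.71 turn units -0.02 shift [-3.3   9.65  2.01] pos [0.4945 0.3253 0.2103] tilt [ 7.e-04  3.e-04 -1.e+00] q6 1.34 t 19.32 F [-0.1 -1.3 -4.1] open 0.0126 grip 69.6
```

```bash
python3 -m jog '[[0,0,0,-0.1,0.3,0,-1],[0,0,0,-0.2,0.6,0,-1],[0,0,0,-0.3,0.9,0,-1],[0,0,0,-0.3,0.9,0,-1],[0,0,0,-0.3,0.9,0,-1]]' >/dev/null
python3 -m jog '[[0,0,0,-0.3,0.9,0,-1],[0,0,0,-0.3,0.9,0,-1],[0,0,0,-0.3,0.9,0,-1],[0,0,0,-0.3,0.9,0,-1],[0,0,0,-0.3,0.9,0.1,-1]]' >/dev/null
python3 -m jog '[[0,0,0,-0.3,0.75,0.1,-1],[0,0,0,-0.2,0.5,0.2,-1],[0,0,0,-0.1,0.3,0.2,-1],[0,0,0,0,0,0,-1],[0,0,0,0,0,0,-1]]' | grep -E "pos|force|open"
python3 - <<'E'
from h import *
go(.602,.0388,.1355,-50.6)
s=grab("scene");w=grab("wrist")
a=cv2.resize(s["img"][230:380,240:390],(500,500),interpolation=cv2.INTER_CUBIC);b=cv2.resize(w["img"],(300,225))
o=np.zeros((500,800,3),np.uint8);o[:,:500]=a;o[:225,500:]=b;cv2.imwrite("pics/c6.png",o[:,:,::-1])
E
```

```text
tool_pos: [0.6014, 0.0393, 0.1914]
contact_force: [0.1, 0.6, -3.5]
opening: 0.0126
grip_force: 69.6
yaw now -50.62 turn units -0.0 shift [0.   0.03 1.86] pos [0.6014 0.0393 0.1914] tilt [-2.e-04  4.e-04 -1.e+00] q6 0.83 t 21.2 F [ 0.1  0.6 -3.5] open 0.0126 grip 69.6
```

View pics/c6.png

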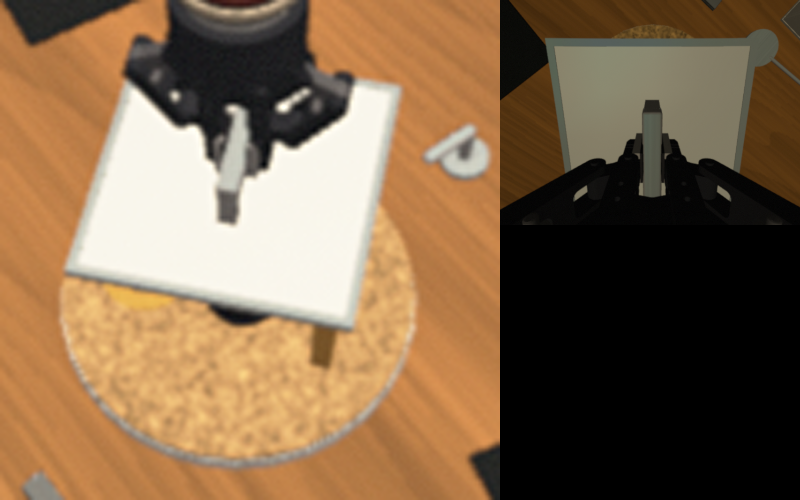

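The diffuser hangs level and square over the turntable; lowering.

```bash
python3 -m jog '[[0,0,0,0,0.02,0.3,-1],[0,0,0,0,0,0.5,-1],[0,0,0,0,0,0.4,-1],[0,0,0,0,0,0.25,-1],[0,0,0,0,0,0.1,-1]]' | grep -E "pos|force"
python3 -m jog '[[0,0,0,0,0,0.08,-1],[0,0,0,0,0,0.05,-1],[0,0,0,0,0,0,-1],[0,0,0,0,0,0,-1]]' | grep -E "pos|force"
python3 -m jog '[[0,0,0,0,0,0.05,-1],[0,0,0,0,0,0,-1]]' | grep -E "pos|force"
python3 -m jog '[[0,0,0,0,0,0.05,-1],[0,0,0,0,0,0,-1]]' | grep -E "pos|force"
```

```text
tool_pos: [0.6015, 0.0382, 0.1438]
contact_force: [-0.7, 0.1, -4.8]
grip_force: 69.6
tool_pos: [0.6021, 0.0382, 0.1414]
contact_force: [0.0, -0.0, -4.2]
grip_force: 69.6
tool_pos: [0.6018, 0.0382, 0.1394]
contact_force: [-0.7, -0.3, -4.3]
grip_force: 69.6
tool_pos: [0.6018, 0.0383, 0.1378]
contact_force: [0.4, -0.7, -4.3]
grip_force: 69.6
```

```bash
python3 -m jog '[[0,0,0,0,0,0.05,-1],[0,0,0,0,0,0,-1]]' | grep -E "pos|force"
python3 -m jog '[[0,0,0,0,0,0.03,-1],[0,0,0,0,0,0,-1]]' | grep -E "pos|force"
python3 -m jog '[[0,0,0,0,0,0.03,-1],[0,0,0,0,0,0,-1]]' | grep -E "pos|force"
```

```text
tool_pos: [0.6018, 0.0383, 0.1363]
contact_force: [0.5, -0.5, -3.7]
grip_force: 69.6
tool_pos: [0.602, 0.0382, 0.1357]
contact_force: [0.3, 0.6, -3.3]
grip_force: 69.7
tool_pos: [0.6022, 0.0382, 0.1357]
contact_force: [-2.4, 0.4, 3.0]
grip_force: 70.5
```

Contact at the expected height; releasing and rising.

```bash
python3 -m jog '[[0,0,0,0,0,0,-0.7],[0,0,0,0,0,0,-0.5],[0,0,0,0,0,0,-0.2],[0,0,0,0,0,0,0],[0,0,0,0,0,0,0.1]]' 20 | grep -E "pos|force|open"
python3 -m jog '[[0,0,0,0,0,-0.2,0.1],[0,0,0,0,0,-0.5,0.1],[0,0,0,0,0,-0.9,0.1],[0,0,0,0,0,-0.9,0.1],[0,0,0,0,0,-0.5,0.1]]' | grep -E "pos|force|open"
python3 - <<'E'
from h import *
w=grab("wrist");s=grab("scene")
a=cv2.resize(s["img"][230:380,240:390],(400,400),interpolation=cv2.INTER_CUBIC);b=cv2.resize(w["img"],(400,300))
o=np.zeros((400,800,3),np.uint8);o[:,:400]=a;o[:300,400:]=b;cv2.imwrite("pics/c7.png",o[:,:,::-1])
go(.4905,-.0528,.2,-50.6)
E
```

```text
tool_pos: [0.602, 0.0382, 0.1346]
contact_force: [-0.4, 0.1, 0.2]
opening: 0.0467
grip_force: 0.0
tool_pos: [0.6029, 0.0382, 0.228]
contact_force: [0.2, -0.6, -0.1]
opening: 0.0469
grip_force: 0.0
yaw now -50.66 turn units -0.01 shift [-4.83 -0.04  0.91] pos [0.6032 0.0382 0.2279] tilt [ 4.9e-03 -3.0e-04 -1.0e+00] q6 0.82 t 25.02 F [ 0.8 -0.  -0.5] open 0.0472 grip 0.0
```

View pics/c7.png

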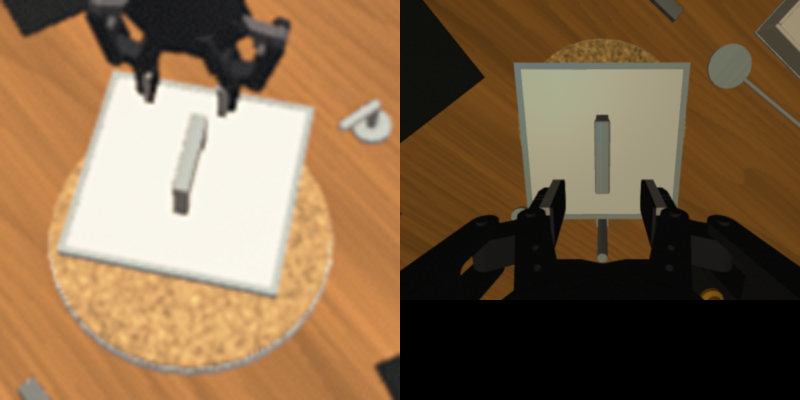

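The diffuser lies level on rest and sleeve, still square to the disc; its corners in the wrist half of the picture are about (514,63), (690,63), (679,219), (527,219). The post is in view between the fingers at wrist pixel (323,413). Moving to the post.

```bash
python3 -m jog '[[0,0,0,-0.5,0,0,0.1],[0,0,0,-0.9,0,0,0.1],[0,0,0,-0.9,0,0,0.1],[0,0,0,-0.9,0,0,0.1],[0,0,0,-0.9,0,0,0.1]]' >/dev/null
python3 -m jog '[[0,0,0,-0.5,-0.02,0,0.1],[0,0,0,-0.23,-0.02,0,0.1],[0,0,0,0,0,0,0.1]]' >/dev/null
python3 - <<'E'
from h import *
w=load("wrist");q=cast(w,[(x*1.6,y*1.6) for x,y in((114,63),(290,63),(279,219),(127,219))],.12);print("plate",q.mean(0).round(4),[round(float(np.linalg.norm(q[i]-q[i-1])),4) for i in range(4)])
go(.4905,-.0528,.085,-50.6)
w=grab("wrist");i=cv2.cvtColor(w["img"],cv2.COLOR_RGB2HSV)
c0=proj(w,[[.4905,-.0528,.115]])[0];print("pred post",c0)
m=((i[:,:,1]<45)&(i[:,:,2]>90)).astype(np.uint8);x,y=c0.astype(int);k=np.zeros_like(m);k[y-30:y+30,x-30:x+30]=1
n,l,st,ce=cv2.connectedComponentsWithStats(m*k)
for j in range(1,n):
    if st[j,4]>60: print(st[j],ce[j],cast(w,[ce[j]],.115))
E
```

```text
plate [0.6014 0.037  0.12  ] [0.1704, 0.1703, 0.1708, 0.1757]
yaw now -50.68 turn units -0.02 shift [0.04 0.04 4.65] pos [ 0.4889 -0.0527  0.2245] tilt [-1.e-04  2.e-04 -1.e+00] q6 0.63 t 26.02 F [-0.7 -0.5 -0.3] open 0.047 grip 0.0
pred post [326.33181479 231.14641047]
[316 201   6  21  72] [317.375      209.52777778] [[ 0.49814552 -0.03890234  0.115     ]]
[318 223  18  17 250] [326.252 230.904] [[ 0.49059579 -0.05265241  0.115     ]]
```

Plate centre measures within 2 mm of the axis, and the post is confirmed at (0.4906, -0.0527). Descending around it.

```bash
python3 -m jog '[[0,0,0,0.04,0.04,0.6,0.1],[0,0,0,0,0,1,0.1],[0,0,0,0,0,1,0.1],[0,0,0,0,0,0.9,0.1],[0,0,0,0,0,0.8,0.1]]' >/dev/null
python3 -m jog '[[0,0,0,0,0,0.35,0],[0,0,0,0,0,0,-0.2],[0,0,0,0,0,0,-0.4],[0,0,0,0,0,0,-0.5],[0,0,0,0,0,0,-0.6]]' 20 | grep -E "pos|force|open"
python3 -m jog '[[0,0,0,0,0,0,-0.7],[0,0,0,0,0,0,-0.8],[0,0,0,0,0,0,-1],[0,0,0,0,0,0,-1]]' 20 | grep -E "pos|force|open"
python3 - <<'E'
from h import *
o=status.get_obs();p=o["tool_pos"][:2];v=p-np.array([.602,.0388]);print(np.linalg.norm(v),np.degrees(np.arctan2(v[1],v[0])))
go(*p,.085,-50.6)
E
```

```text
tool_pos: [0.4913, -0.053, 0.086]
contact_force: [0.4, -0.1, -1.0]
opening: 0.0172
grip_force: 0.0
tool_pos: [0.4913, -0.053, 0.0859]
contact_force: [-0.1, -0.2, 5.5]
opening: 0.0131
grip_force: 19.7
0.14386086391125308 -140.33034584156212
yaw now -50.66 turn units -0.01 shift [-0.   -0.    0.03] pos [ 0.4913 -0.053   0.0859] tilt [ 1.e-03 -4.e-04 -1.e+00] q6 0.63 t 27.82 F [-0.1 -0.2  5.5] open 0.0131 grip 19.7
```

```bash
python3 -m jog '[[0,0,0.1,0,-0.042,0,-1],[0,0,0.2,0,-0.084,0,-1],[0,0,0.3,0.002,-0.126,0,-1],[0,0,0.4,0.003,-0.167,0,-1],[0,0,0.4,0.003,-0.167,0,-1]]' | grep -E "pos|force|open"
cat > /tmp/a.py <<'E'
from h import *
o=status.get_obs();p=o["tool_pos"][:2];v=p-np.array([.602,.0388]);a=np.degrees(np.arctan2(v[1],v[0]));a=a-360 if a>0 else a
print(np.linalg.norm(v).round(4),a.round(2));go(*p,.085)
E
PYTHONPATH=. python3 /tmp/a.py
```

```text
tool_pos: [0.481, -0.0389, 0.086]
contact_force: [-0.2, -1.7, 5.1]
opening: 0.0133
grip_force: 19.8Traceback (most recent call last):
  File "/tmp/a.py", line 1, in <module>
    from h import *
  File "h.py", line 1, in <module>
    import numpy as np, cv2
ModuleNotFoundError: No module named 'cv2'
```

```bash
cp /tmp/a.py a.py; python3 a.py
python3 -m jog '[[0,0,0.4,0.003,-0.167,0,-1],[0,0,0.4,0.003,-0.167,0,-1],[0,0,0.4,0.003,-0.167,0,-1],[0,0,0.4,0.003,-0.167,0,-1],[0,0,0.4,0.003,-0.167,0,-1]]' | grep -E "pos|force|open"
python3 a.py
```

```text
0.1438 -147.31
yaw now -57.74 turn units 0.0 shift [-0.   -0.    0.03] pos [ 0.481  -0.0389  0.086 ] tilt [ 1.4e-03 -8.0e-04 -1.0e+00] q6 0.77 t 28.45 F [-0.2 -1.7  5.1] open 0.0133 grip 19.8
tool_pos: [0.4694, -0.0166, 0.0859]
contact_force: [-1.6, -1.1, 6.6]
opening: 0.013
grip_force: 19.8
0.1438 -157.33
yaw now -67.74 turn units 0.0 shift [-0.   -0.    0.03] pos [ 0.4694 -0.0166  0.0859] tilt [ 9.e-04 -9.e-04 -1.e+00] q6 0.99 t 29.07 F [-1.6 -1.1  6.6] open 0.013 grip 19.8
```

```bash
python3 -m jog '[[0,0,0.4,0.003,-0.167,0,-1],[0,0,0.4,0.003,-0.167,0,-1],[0,0,0.4,0.003,-0.167,0,-1],[0,0,0.4,0.003,-0.167,0,-1],[0,0,0.4,0.003,-0.167,0,-1]]' >/dev/null
python3 -m jog '[[0,0,0.4,0.003,-0.167,0,-1],[0,0,0.4,0.003,-0.167,0,-1],[0,0,0.4,0.003,-0.167,0,-1],[0,0,0.4,0.003,-0.167,0,-1],[0,0,0.3,0.002,-0.126,0,-1]]' >/dev/null
python3 -m jog '[[0,0,0.2,0,-0.084,0,-1],[0,0,0.2,0,-0.084,0,-1],[0,0,0.1,0,-0.042,0,-1],[0,0,0,0,0,0,-1],[0,0,0,0,0,0,-1]]' | grep -E "pos|force|open"
python3 a.py
python3 - <<'E'
from h import *
w=grab("wrist","pics/w8.png")
for P in([.4388,.0445,.038],[.3992,.0457,.003],[.458,.0433,.115]): print(proj(w,[P]))
E
```

```text
tool_pos: [0.4583, 0.0375, 0.0859]
contact_force: [-2.6, 1.4, 7.9]
opening: 0.0136
grip_force: 19.9
0.1437 -179.5
yaw now -89.67 turn units 0.0 shift [-0.    0.    0.03] pos [0.4583 0.0375 0.0859] tilt [ 0.e+00  2.e-04 -1.e+00] q6 1.48 t 30.95 F [-2.6  1.4  7.9] open 0.0136 grip 19.9
[[310.71645337 298.59775419]]
[[310.96087112 332.14914624]]
[[306.05884667 344.5557415 ]]
```

```bash
python3 -m jog '[[0,0,0.15,0,-0.063,0,-1],[0,0,0.2,0,-0.084,0,-1],[0,0,0.15,0,-0.063,0,-1],[0,0,0,0,0,0,-1],[0,0,0,0,0,0,-1]]' | grep -E "pos|force|open"
python3 a.py
python3 -m jog '[[0,0,0,0,0,0,-0.7],[0,0,0,0,0,0,-0.4],[0,0,0,0,0,0,0],[0,0,0,0,0,0,0.3],[0,0,0,0,0,0,0.5]]' | grep -E "pos|force|open"
python3 -m jog '[[0,0,0,0,0,-0.5,0.6],[0,0,0,0,0,-0.9,1],[0,0,0,0,0,-0.9,1],[0,0,0,0,0,-0.9,1],[0,0,0,-0.3,0,-0.9,1]]' >/dev/null
python3 -m jog '[[0,0,0,-0.9,0,-0.5,1],[0,0,0,-0.9,0,0,1],[0,0,0,-0.2,0,0,1],[0,0,0,0,0,0,1]]' | grep -E "pos|force|open"
python3 - <<'E'
from h import *
w=grab("wrist","pics/w9.png");t=grab("top","pics/t9.png")
i=cv2.cvtColor(w["img"],cv2.COLOR_RGB2HSV)
for P in([.4388,.0445,.038],[.3992,.0457,.003],[.458,.0433,.115]): print(proj(w,[P]),proj(t,[P]))
m=((i[:,:,1]<60)&(i[:,:,2]>85)).astype(np.uint8);m[:, :200]=0;m[:,440:]=0
n,l,st,ce=cv2.connectedComponentsWithStats(m)
for j in range(1,n):
    if st[j,4]>50: print(st[j],ce[j])
E
```

```text
tool_pos: [0.4584, 0.0439, 0.0859]
contact_force: [-2.3, 1.3, 6.0]
opening: 0.0134
grip_force: 19.9
0.1437 -182.04
yaw now -92.17 turn units 0.0 shift [-0.    0.    0.03] pos [0.4584 0.0439 0.0859] tilt [ 1.e-04  4.e-04 -1.e+00] q6 1.54 t 31.62 F [-2.3  1.3  6. ] open 0.0134 grip 19.9
tool_pos: [0.4581, 0.0437, 0.0849]
contact_force: [-0.9, -0.3, 0.9]
opening: 0.064
grip_force: 0.0
tool_pos: [0.3896, 0.0463, 0.2238]
contact_force: [0.2, -0.6, -1.3]
opening: 0.0854
grip_force: 0.0
[[324.01140579 151.02654184]] [[265.46477189 270.7219574 ]]
[[324.40130472 192.12833112]] [[265.93328149 288.78184202]]
[[324.60922948 126.46710704]] [[262.92731162 259.79306749]]
[ 200    0  240   19 4528] [318.76568021   8.93639576]
[ 263   81  117   65 1332] [323.65540541 116.28603604]
[ 307  152   38   62 1375] [325.42181818 189.49890909]
```

Run:
```python
from h import *
w=load("wrist");i=cv2.cvtColor(w["img"],cv2.COLOR_RGB2HSV)
print("post base pred",proj(w,[[.458,.0433,.025]]))
for r in range(82,216,4):
    s=i[r,255:395]; m=(s[:,1]<70)
    x=np.flatnonzero(m)+255
    d=np.split(x,np.flatnonzero(np.diff(x)>1)+1)
    print(r,[(int(q[0]),int(q[-1]),int(i[r,q,2].mean())) for q in d if len(q)>3])
```

```text
post base pred [[324.57718226 126.67524814]]
82 []
86 [(272, 277, 150), (370, 375, 150)]
90 [(285, 290, 150), (357, 363, 150)]
94 [(297, 319, 142), (330, 349, 139)]
98 [(312, 335, 152)]
102 [(313, 335, 154)]
106 [(313, 335, 154)]
110 [(313, 335, 153)]
114 [(313, 335, 153)]
118 [(313, 335, 136)]
122 [(313, 335, 141)]
126 [(313, 335, 143)]
130 [(313, 335, 142)]
134 [(313, 335, 142)]
138 [(313, 335, 139)]
142 [(313, 335, 154)]
146 []
150 []
154 [(321, 329, 124)]
158 [(321, 330, 138)]
162 [(321, 330, 138)]
166 [(321, 330, 138)]
170 [(321, 330, 138)]
174 [(320, 330, 137)]
178 [(315, 336, 136)]
182 [(311, 340, 145)]
186 [(308, 342, 147)]
190 [(307, 344, 149)]
194 [(306, 344, 148)]
198 [(307, 344, 148)]
202 [(308, 343, 148)]
206 [(311, 340, 149)]
210 [(315, 336, 153)]
214 []
```

Run:
```python
from h import *
w=load("wrist")
A=cast(w,[(324,100),(324,142)],.025);B=cast(w,[(325.1,156),(325.4,172)],.038);F=cast(w,[(325.3,194.5)],.003);Rm=cast(w,[(274.5,86),(372.5,86),(287.5,90),(360,90)],.028)
rm=[(Rm[0]+Rm[1])/2,(Rm[2]+Rm[3])/2]
print(A.round(4),B.round(4),F.round(4),np.round(rm,4))
from scipy.optimize import least_squares
t=load("top");im=t["img"];h=cv2.cvtColor(im,cv2.COLOR_RGB2HSV)
C=np.array([.602,.0388])
for n,p in(("arm",A),("bar",B),("foot",F)):
    v=p[:,:2]-C;print(n,np.degrees(np.arctan2(v[:,1],v[:,0])))
# top view rows
for r in range(240,300,3):
    x=np.flatnonzero(h[r,235:300,1]<90)+235
    d=np.split(x,np.flatnonzero(np.diff(x)>1)+1);print(r,[(int(q[0]),int(q[-1])) for q in d if len(q)>2],end=' ')
```

```text
[[0.4791 0.043  0.025 ]
 [0.4455 0.0443 0.025 ]] [[0.4348 0.0438 0.038 ]
 [0.4217 0.044  0.038 ]] [[0.3969 0.0449 0.003 ]] [[0.4895 0.043  0.028 ]
 [0.4865 0.0429 0.028 ]]
arm [178.05529487 177.99934903]
bar [178.30252268 178.34850666]
foot [178.28433264]
240 [] 243 [(296, 298)] 246 [(247, 249), (289, 291)] 249 [(257, 260), (279, 283)] 252 [(262, 271)] 255 [(263, 271)] 258 [(260, 270)] 261 [(260, 270)] 264 [] 267 [] 270 [] 273 [(274, 277)] 276 [(274, 278)] 279 [(273, 278)] 282 [(273, 277)] 285 [(272, 275)] 288 [(272, 275), (282, 287)] 291 [(272, 275), (281, 289)] 294 [(271, 276), (281, 289)] 297 [(271, 274), (281, 286)]
```

Run:
```python
from h import *
s=grab("scene","pics/s9.png");h=cv2.cvtColor(s["img"],cv2.COLOR_RGB2HSV)
m=((h[:,:,1]<50)&(h[:,:,2]>180)).astype(np.uint8)
n,l,st,ce=cv2.connectedComponentsWithStats(m)
for j in range(1,n):
    if st[j,4]>1500:
        c=cv2.findContours((l==j).astype(np.uint8),0,1)[0][0];hl=cv2.convexHull(c);q=cv2.approxPolyDP(hl,6,True)[:,0]
        P=cast(s,q,.121);print(st[j],q.tolist(),P.round(3)[:,:2].tolist(),P.mean(0).round(4))
        if len(q)==4: print([ (round(float(np.linalg.norm(P[k]-P[k-1])),4),round(float(np.degrees(np.arctan2(*(P[k]-P[k-1])[1::-1]))),1)) for k in range(4)])
go(.45,.04,.2)
```

```text
[    0    96   213   384 40706] [[1, 128], [84, 97], [212, 479], [13, 478], [0, 445]] [[0.936, -0.882], [0.71, -0.874], [0.946, 0.214], [1.201, 0.006], [1.201, -0.061]] [ 0.9989 -0.3194  0.121 ]
[ 257  251  111   97 5472] [[320, 251], [367, 284], [367, 303], [301, 347], [257, 288]] [[0.514, -0.039], [0.488, 0.091], [0.519, 0.125], [0.686, 0.118], [0.679, -0.047]] [0.5771 0.0497 0.121 ]
[ 462  271   69   58 1942] [[493, 271], [530, 302], [500, 328], [462, 294]] [[0.249, 0.236], [0.249, 0.333], [0.346, 0.334], [0.346, 0.233]] [0.2976 0.284  0.121 ]
[(0.0968, 178.4), (0.0977, 90.2), (0.0965, 0.1), (0.1004, -89.6)]
[ 107  275   95  104 4519] [[147, 275], [201, 348], [157, 378], [107, 300]] [[0.847, -0.22], [0.841, -0.002], [0.937, -0.0], [0.939, -0.215]] [ 0.8911 -0.1093  0.121 ]
[(0.093, -177.1), (0.2185, 91.3), (0.0953, 0.8), (0.215, -89.3)]
yaw now -92.16 turn units 0.0 shift [2.02 0.13 0.77] pos [0.3897 0.0462 0.2232] tilt [-3.e-04  0.e+00 -1.e+00] q6 1.54 t 33.52 F [ 0.9  0.2 -0.6] open 0.0855 grip 0.0
```

The diffuser is still centred at (0.600, 0.040) and level, and the post lines up with the bracket to about 0.3°. Handing in.

```bash
python3 -c "
from h import *
print(finish_job())"
```

```text
the job is handed in; nothing more can be done
None
```

The job is handed in at about 34 s, all done as asked: sleeve_85 stands on the inlay, the diffuser lies level and centred within about 2 mm, and the post is turned to within about 0.3° of the bracket tip; I viewed 11 pictures, one over the limit of 10.

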